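# Stack the cartons and dab the inspection mark

## Robot

A 6-joint arm with a two-finger parallel gripper is mounted at the origin on the work surface. World frame = base frame: x ahead of the robot, y to its left, z up, the work surface at z = 0. Lengths are in mm, angles in rad, forces in N, time in s.
With the tool pointing down it reaches from about 350 to 975 mm from the base axis. Payload 7.1 kg.
Tool frame: the origin (TCP) lies midway between the tips of the shut fingers; the grasp point (between the pads) lies 19 mm behind it; z points along the fingers, y is the line along which they close (so a half turn about z gives the same grasp; the last joint's range is limited). The gripper opens to 88 mm and grips with 3 to 60 N. Pads are 20 mm wide; open, the fingers measure 115 mm over their backs; the gripper's body (75 mm by 178 mm) begins 61 mm behind the grasp point.
Start: joints at [-1.265, 0.423, 1.63, -0, 1.089, -0.019], TCP at [199.467, -592.298, 192.875] pointing down, gripper open.
Joint ranges: [-3, 3], [-0.9, 2.11], [0.09, 2.58], [-1.31, 4.45], [0.11, 2.69], [-2.54, 2.54]. Speed limits (rad/s): [2.39, 2.39, 3.01, 3.14, 3.14, 3.14].

## Interface

Orientations are given as a rotation vector (axis times angle).
In Python, from workcell import ctrl gives the robot as it stands.
- The arm moves only by the shell command python3 -m pendant 'ROWS'. ROWS is a JSON object of lists of equal length, an entry for each row: "grip": the opening, from -1 (shut) to 1 (fully open); "linear": the shift along the tool's x, y, z in mm, a list of three; "angular": the turn, a rotation vector about the tool's x, y, z in rad, a list of three. In form: {"grip": [grip, ...], "linear": [[tx, ty, tz], ...], "angular": [[ax, ay, az], ...]}. A call has 1 to 12 rows; each row shifts and turns the commanded pose from where the row before left it, along the tool's axes as they then stand; what a row does not reach is not made up. A row lasts 1/12 s, in which the tool goes at most 41.7 mm and 7.16 degrees, less where a joint would pass 70% of its speed; a pose out of reach is approached as far as the arm can. A call with a gripper value outside its range is refused whole. The fingers move at their own pace and stop on an object; the grip force is fixed at half the most. Time passes only in rows, so rows that do not move let the fingers close. It gives the time, the measured TCP pose, the force, the opening and the grip force at its end, in the units of the state.
- ctrl.get_obs(): the state, without advancing time (a new reading comes with each control period).
- ctrl.get_image(name): name is "side" or "top" or "wrist"; returns the picture (400x640x3 uint8, red, green, blue); there is no depth.
- ctrl.camera_params(name): a dict with "vfov" (degrees; the focal length in pixels is half the picture's height over the tangent of half this angle, whatever the lens; pixels are square), "cx", "cy" (the principal point, pixels), "R" (3x3) and "t" (3): a world point X has camera coordinates R X + t; the wrist camera has in their place "T_tool_cam" (4x4, takes a point from camera to tool coordinates, whose origin is the TCP and whose axes are the flange's). Camera axes: x right, y down, z forward; pixel columns grow to the right and rows downward; lengths in mm; the calibration is good to about 2 mm. A picture is of the moment at which its call begins: read the wrist's pose just before it. camera_params takes no time and is no camera call.
- ctrl.close_job(): hands the job in; it is judged then, once.
The state is a dict: "t": time; "qpos": joint angles; "qvel": joint speeds; "joint_torque": joint torques, N m; "ee_pos": TCP position; "orientation": TCP orientation; "ft_force": force on the tool from outside, world axes, zero at the start; "moment": the same for the moment, N m; "width": finger opening in mm; "grasp_force": force on a finger pad.
Only numpy, scipy, OpenCV 4.12 (cv2) and the standard library are available. Lean on these libraries where they do the work, as an engineer would, in place of code of your own. Each camera call takes 0.05 s, during which the arm holds its last target. There are 200 camera calls.

## Task

Build the column on the big carton: set the medium carton on it, then the small carton on that, each centred and square with its long side along the long side of the one below, put down rather than dropped. Then take the wooden-handled dauber, ink it by dipping it into the steel pot until its felt foot touches the pad at the bottom, dab the middle of the top carton with it to mark the column as checked, and stand the dauber upright back in its dish. Leave the big carton where it stands and the other things on the bench alone.

Things in the scene. Friction and masses are not known exactly. Their poses are not given: they have to be found in the camera images.
- base_carton: Big closed taped cardboard carton, 130 (x) x 90 (y) x 60 (z) mm, about 0.9 kg, standing on the bench: the foot of the column. Origin: centre of its underside; z up.
- mid_carton: Medium closed cardboard carton, 110 (x) x 66 (y) x 45 (z) mm, about 0.35 kg, lying flat on the bench. Origin: centre of its underside; x along its long side, z up.
- small_carton: Small closed cardboard carton, 84 (x) x 54 (y) x 40 (z) mm, about 0.2 kg, lying flat on the bench. Origin: centre of its underside; x along its long side, z up.
- dauber: Marking dauber, 110 mm tall, about 80 g, standing upright in the dish: a round felt foot 28 mm across, a brass collar 30 mm across from 14 to 30 mm up, and above it a round wooden handle, straight and 20 mm across from 45 to 104 mm up. Origin: centre of the felt's underside (the tip that inks and dabs); z up along the handle.
- pot: Small open round steel ink pot fixed to the bench, 76 mm across and 42 mm high, mouth 70 mm across, walls 3 mm; a grey felt ink pad lies at the bottom, its top 12 mm above the pot's underside. Origin: centre of the underside; z up.
- dish: Shallow round dark steel dish fixed to the bench, 96 mm across and 12 mm high, walls 3 mm; its flat inner floor (about 84 mm across) lies 4 mm above its underside. The dauber's stand. Origin: centre of the underside; z up.
- round_tin: Closed round steel tin, 68 mm across, 58 mm high, standing near the cartons; leave alone. Origin: centre of its underside.
- tape_roll: Roll of clear tape (ring), 96 mm across, 45 mm high, lying flat; leave alone. Origin: centre of its underside.
- wrench: Steel wrench, 140 mm long, lying on the bench; leave alone. Origin: at its middle, x along it.
There are look-alikes about, which are no part of the job. Several things look just like the dish: the one meant starts nearest to the robot's base.

How it is judged (in metres and radians):
On the way, in this order (a step that is already met when the one before it is completed fails the run):
1. the medium carton rests square and centred on the big carton, let go (z of mid_carton in the frame of base_carton between 0.054 and 0.066 m and x of mid_carton in the frame of base_carton between -0.012 and 0.012 m and y of mid_carton in the frame of base_carton between -0.012 and 0.012 m and angle between the x axis of mid_carton and the x axis of base_carton, either way round below 0.12 rad and angle between mid_carton's own z axis and vertical below 0.06 rad and contact force between mid_carton and base_carton above 0.3 N and contact force between the fingers and mid_carton below 0.05 N), for 0.2 s.
2. the small carton rests square and centred on the medium carton, let go (z of small_carton in the frame of mid_carton between 0.039 and 0.051 m and x of small_carton in the frame of mid_carton between -0.012 and 0.012 m and y of small_carton in the frame of mid_carton between -0.012 and 0.012 m and angle between the x axis of small_carton and the x axis of mid_carton, either way round below 0.12 rad and angle between small_carton's own z axis and vertical below 0.06 rad and contact force between small_carton and mid_carton above 0.3 N and contact force between the fingers and small_carton below 0.05 N), for 0.2 s.
3. the held dauber's foot touches the pad in the pot (contact force between the fingers and dauber above 0.5 N and horizontal distance between dauber and pot below 0.025 m and z of dauber in the frame of pot below 0.016 m and contact force between dauber and pot above 0.3 N), for 0.04 s.
4. the held dauber's foot touches the middle of the small carton's top (contact force between the fingers and dauber above 0.5 N and horizontal distance between dauber and small_carton below 0.015 m and z of dauber in the frame of small_carton between 0.036 and 0.044 m and contact force between dauber and small_carton above 0.3 N), for 0.04 s.
At the end, for the whole second after the job is handed in: Medium carton on big, small on medium: each centred within 12 mm both ways, long sides parallel within 0.12 rad, flat within 0.06 rad; big carton moved under 20 mm. Dauber upright (0.1 rad) on the dish floor, within 35 mm of its centre. All let go and at rest (all of step 1 and all of step 2 and distance of base_carton from where it was at the start of the episode below 0.02 m and horizontal distance between dauber and dish below 0.035 m and z of dauber in the frame of dish between 0 and 0.009 m and angle between dauber's own z axis and vertical below 0.1 rad and contact force between the fingers and dauber below 0.05 N and linear speed of each of mid_carton, small_carton, dauber below 0.02 m/s); the robot touches nothing.
It fails at once if the round tin, tape roll or wrench is moved more than 30 mm (distance of any of round_tin, tape_roll, wrench from where it was at the start of the episode above 0.03 m).
It fails at once if a carton or the dauber is dropped (moves faster than 0.35 m/s while not held) ((contact force between the fingers and mid_carton below 0.05 N and linear speed of mid_carton above 0.35 m/s) or (contact force between the fingers and small_carton below 0.05 N and linear speed of small_carton above 0.35 m/s) or (contact force between the fingers and dauber below 0.05 N and linear speed of dauber above 0.35 m/s)).
It also fails if it takes over 72 s, if anything falls off the work surface, if the arm or the gripper's body presses on something with over 40 N, if the wrist force passes 120 N, or if a joint passes its speed limit or range.

## Working session

There is one attempt and no reset: what is moved stays moved. The work goes in short steps, Python scripts to look and compute and a shell command to move; the robot and the scene stay as the last step left them, time stands still between calls to the robot, and variables do not carry over. Pictures are saved under pics/ and viewed, at most 10 in all, crops included, and the job is handed in when it is done.

```bash
mkdir -p pics; ls; python3 - <<'E'
from workcell import ctrl
import cv2,json
o=ctrl.get_obs();print({k:o[k] for k in('t','ee_pos','orientation','width')})
for n in('top','side','wrist'):
    im=ctrl.get_image(n);cv2.imwrite(f'pics/{n}0.png',im[...,::-1]);print(n,ctrl.camera_params(n))
E
```

```text
pics
{'t': 0.0, 'ee_pos': array([ 199.27344214, -591.73412576,  192.10580511]), 'orientation': array([-3.09877190e+00, -5.07636886e-01,  3.30392262e-04]), 'width': 87.89681366083568}
top {'vfov': 52.95464428421403, 'cx': 317.779027333926, 'cy': 198.38605273183424, 'R': array([[ 0.02210529, -0.99922196,  0.03266249],
       [-0.99082122, -0.02625402, -0.13260478],
       [ 0.13335913, -0.02943142, -0.99063067]]), 't': array([-141.57573334,  567.81012001, 1218.39745336])}
side {'vfov': 51.14572565223066, 'cx': 324.6738159180051, 'cy': 204.67005260156736, 'R': array([[-0.89642029, -0.44261907,  0.02278204],
       [-0.27485746,  0.51486358, -0.81201532],
       [ 0.34768382, -0.73416882, -0.58319131]]), 't': array([482.18282526, 257.43460013, 860.3276586 ])}
wrist {'vfov': 58.0234758835648, 'cx': 315.81327433559176, 'cy': 198.6705001227657, 'T_tool_cam': array([[-8.44465661e-04, -9.58871793e-01, -2.83838283e-01,
         7.90191963e+01],
       [ 9.99999470e-01, -9.77088559e-04,  3.25669411e-04,
        -1.33164365e+00],
       [-5.89610351e-04, -2.83837857e-01,  9.58872110e-01,
        -1.91457130e+02],
       [ 0.00000000e+00,  0.00000000e+00,  0.00000000e+00,
         1.00000000e+00]])}
```

View pics/top0.png

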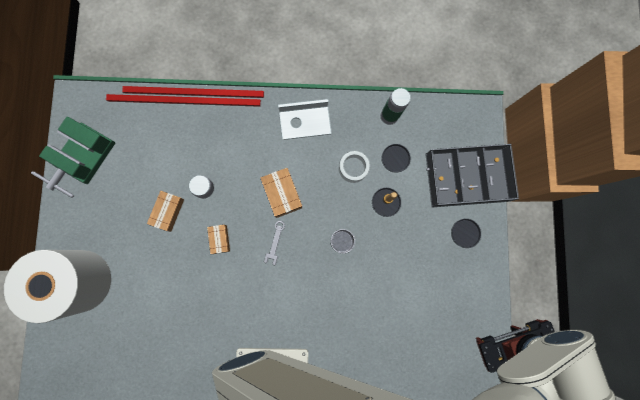

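View pics/side0.png

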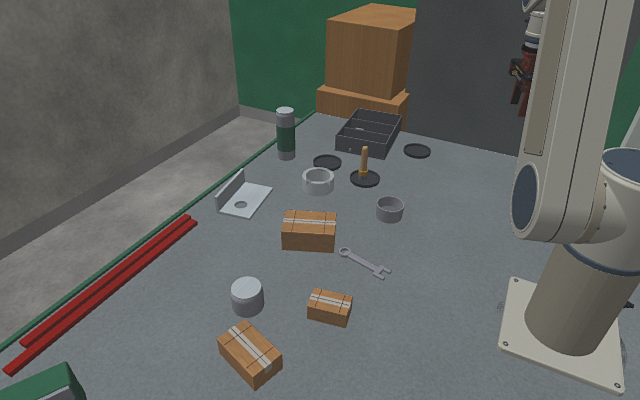

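The top view shows the medium carton at (165,210), small at (218,239), big at (281,192), pot at (342,241) and the dauber in a dish at (387,202). The other dishes are at (396,158) and (466,233). The side view agrees, with the dauber upright. Next I'll measure with masks and rays.

```bash
cat > h.py <<'E'
import numpy as np,cv2
from workcell import ctrl
from scipy.spatial.transform import Rotation as Ro
def cam(n,o=None):
    p=ctrl.camera_params(n);f=200/np.tan(np.radians(p['vfov']/2))
    if 'R' in p: R=p['R'].T;C=-R@p['t']
    else:
        T=p['T_tool_cam'];Rt=Ro.from_rotvec(o['orientation']).as_matrix()
        R=Rt@T[:3,:3];C=Rt@T[:3,3]+o['ee_pos']
    return R,C,f,p['cx'],p['cy']
def cast(c,uv,z):
    R,C,f,cx,cy=c;uv=np.atleast_2d(uv).astype(float)
    d=np.c_[(uv[:,0]-cx)/f,(uv[:,1]-cy)/f,np.ones(len(uv))]@R.T
    return C+d*((z-C[2])/d[:,2])[:,None]
def proj(c,X):
    R,C,f,cx,cy=c;q=(np.atleast_2d(X)-C)@R
    return q[:,:2]/q[:,2:]*f+[cx,cy]
def brown(im):
    h=cv2.cvtColor(im,cv2.COLOR_RGB2HSV)
    return cv2.inRange(h,(5,70,60),(25,255,255))
E
python3 - <<'E'
from h import *
import cv2
im=cv2.imread('pics/top0.png')[...,::-1].copy();c=cam('top');print('C',c[1].round())
m=cv2.morphologyEx(brown(im),cv2.MORPH_CLOSE,np.ones((7,7)))
for k in cv2.findContours(m,0,2)[0]:
    a=cv2.contourArea(k)
    if a<60 or a>3000: continue
    r=cv2.minAreaRect(k);b=cv2.boxPoints(r)
    print(a,np.round(r[0],1),[(z,cast(c,b.mean(0),z)[0,:2].round(),np.linalg.norm(np.diff(cast(c,b,z),axis=0),axis=1).round()) for z in(40,60)])
for n,u in dict(pot=(342,241),d1=(387,202),d2=(396,158),d3=(466,233),tape=(354,166),tin=(200,187)).items():
    p=cast(c,u,10)[0];print(n,p.round(),np.hypot(*p[:2]).round())
s=im[130:270,130:430];cv2.imwrite('pics/z.png',cv2.resize(s,None,fx=2.6,fy=2.6,interpolation=2)[...,::-1])
E
```

```text
C [ 403.  -91. 1287.]
625.5 [ 40. 286.] [(40, array([286., 694.]), array([82., 82., 81.])), (60, array([288., 682.]), array([81., 81., 80.]))]
470.0 [218.1 238.9] [(40, array([438., 175.]), array([59., 84., 58.])), (60, array([437., 171.]), array([58., 82., 58.]))]
91.0 [389.8 196.7] [(40, array([ 582., -355.]), array([46., 29., 46.])), (60, array([ 579., -351.]), array([45., 28., 45.]))]
835.0 [164.9 211. ] [(40, array([519., 343.]), array([111.,  79., 111.])), (60, array([518., 336.]), array([109.,  78., 109.]))]
1177.5 [281.1 192.3] [(40, array([587., -12.]), array([ 92., 136.,  91.])), (60, array([584., -14.]), array([ 90., 134.,  89.]))]
pot [ 441. -208.   10.] 488.0
d1 [ 569. -352.   10.] 669.0
d2 [ 715. -382.   10.] 811.0
d3 [ 476. -607.   10.] 771.0
tape [ 685. -244.   10.] 727.0
tin [602. 248.  10.] 651.0
```

View pics/z.png

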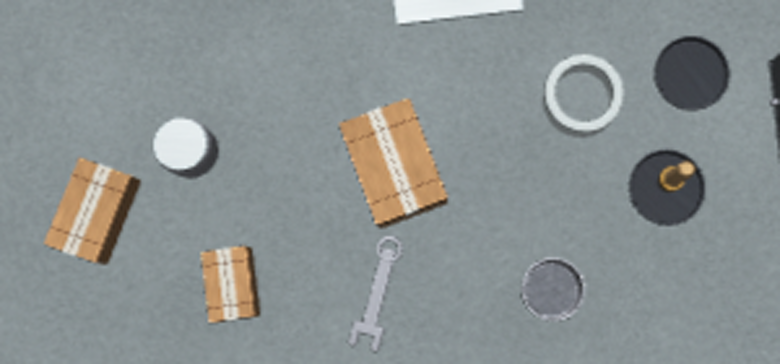

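The zoom shows each carton's tape running along its long side and the dauber in the dish nearest the base (669 mm). The far side of the pot has nothing nearby. Now the top faces get measured precisely.

```bash
cat >> h.py <<'E'
def faces(im,c,specs,vmin):
    """specs: name->(L,W,z,approx xy). fit bright top face, return xy, long-axis angle, size"""
    h=cv2.cvtColor(im,cv2.COLOR_RGB2HSV);out={}
    for n,(L,W,z,p) in specs.items():
        u=proj(c,[*p,z])[0]
        s=np.zeros(im.shape[:2],np.uint8);d=np.linalg.norm(proj(c,[[p[0]+L*.62,p[1],z],[p[0],p[1]+L*.62,z]])-u,axis=1).max()
        cv2.circle(s,tuple(int(v) for v in u),int(d),255,-1)
        tape=cv2.inRange(h,(0,0,185),(180,70,255))
        m=(cv2.inRange(h,(5,60,vmin),(25,255,255))|tape)&s
        m=cv2.morphologyEx(m,cv2.MORPH_CLOSE,np.ones((5,5)))
        k=max(cv2.findContours(m,0,1)[0],key=cv2.contourArea)
        w=cast(c,k[:,0,:],z)[:,:2]
        r=cv2.minAreaRect(w.astype(np.float32));b=cv2.boxPoints(r)
        e=[b[1]-b[0],b[2]-b[1]];e=max(e,key=np.linalg.norm)
        a=np.arctan2(e[1],e[0]);a=(a+np.pi/2)%np.pi-np.pi/2
        out[n]=(np.round(r[0],1),round(float(a),3),np.round(sorted(r[1]),1))
    return out
def plan(goal,yaw,n,o):
    """straight move in n rows to TCP goal with tool x at world yaw (mod pi)"""
    Rt=Ro.from_rotvec(o['orientation']).as_matrix();y0=np.arctan2(Rt[1,0],Rt[0,0])
    d=0 if yaw is None else (yaw-y0+np.pi/2)%np.pi-np.pi/2
    v=(np.array(goal)-o['ee_pos'])/n
    print('yaw0',y0.round(3),'dyaw',round(d,3),'joint6',o['qpos'][5].round(2),'az/row',round(-d/n,4),'tilt z',Rt[:,2].round(3))
    for i in range(n):
        a=y0+d*i/n; x=np.array([np.cos(a),np.sin(a)]);y=np.array([np.sin(a),-np.cos(a)])
        print(np.round([v[:2]@x,v[:2]@y,-v[2]],1).tolist(),end=',')
    print()
E
python3 - <<'E'
from h import *
im=cv2.imread('pics/top0.png')[...,::-1].copy();c=cam('top')
S=dict(base=(130,90,60,(584,-14)),mid=(110,66,45,(519,342)),small=(84,54,40,(438,175)))
for v in(90,120,140): print(v,faces(im,c,S,v))
o=ctrl.get_obs();plan([480,300,250],None,4,o)
E
```

```text
90 {'base': (array([587.7, -12.3]), 0.392, array([ 89.5, 131.2])), 'mid': (array([520.9, 346.1]), -0.312, array([ 67.6, 109.6])), 'small': (array([438.4, 177.4]), 0.181, array([55.5, 84.4]))}
120 {'base': (array([588. , -12.1]), 0.392, array([ 89.5, 130.6])), 'mid': (array([521.2, 347. ]), -0.311, array([ 65.9, 109.6])), 'small': (array([438.5, 177.9]), 0.176, array([55.1, 84. ]))}
140 {'base': (array([588.1, -12. ]), 0.392, array([ 89.3, 130.3])), 'mid': (array([521.3, 347.4]), -0.305, array([ 65.1, 109.5])), 'small': (array([438.4, 179. ]), 0.176, array([52.8, 83.8]))}
yaw0 0.325 dyaw 0 joint6 -0.02 az/row 0.0 tilt z [-0.     0.001 -1.   ]
[137.6, -188.9, -14.4],[137.6, -188.9, -14.4],[137.6, -188.9, -14.4],[137.6, -188.9, -14.4],
```

```bash
A='{"grip":[1,1,1,1,1,1,1,1,1],"linear":[[12,-11,-2],[24,-22,-2],[28,-26,-2],[28,-26,-2],[28,-26,-2],[28,-26,-2],[28,-26,-2],[28,-26,-2],[28,-26,-2]],"angular":[[0,0,0],[0,0,0],[0,0,0],[0,0,0],[0,0,0],[0,0,0],[0,0,0],[0,0,0],[0,0,0]]}'
true; python3 -m pendant '{"grip":[1,1,1,1,1,1,1,1,1,1],"linear":[[12,-11,-2],[24,-22,-2],[28,-26,-2],[28,-26,-2],[28,-26,-2],[28,-26,-2],[28,-26,-2],[28,-26,-2],[28,-26,-2],[28,-26,-2]],"angular":[[0,0,0],[0,0,0],[0,0,0],[0,0,0],[0,0,0],[0,0,0],[0,0,0],[0,0,0],[0,0,0],[0,0,0]]}'
```

```text
t: 0.98
ee_pos: [369.2, -278.3, 213.0]
orientation: [-3.1, -0.508, -0.0]
ft_force: [0.2, -0.3, -0.8]
width: 87.9
grasp_force: 0.0
```

```bash
python3 -m pendant '{"grip":[1,1,1,1,1,1,1,1,1,1,1,1],"linear":[[17,-27,-2],[18,-28,-2],[18,-28,-2],[18,-28,-2],[18,-28,0],[18,-28,0],[18,-28,0],[18,-28,0],[18,-28,0],[18,-28,0],[18,-28,0],[18,-28,0]],"angular":[[0,0,0],[0,0,0],[0,0,0],[0,0,0],[0,0,0],[0,0,0],[0,0,0],[0,0,0],[0,0,0],[0,0,0],[0,0,0],[0,0,0]]}'
python3 -m pendant '{"grip":[1,1,1,1,1,1,1,1,1,1,1,1],"linear":[[18,-28,0],[18,-28,0],[18,-28,0],[18,-28,0],[18,-28,0],[18,-28,0],[10,-14,0],[8,-13,0],[0,0,0],[0,0,0],[0,0,0],[0,0,0]],"angular":[[0,0,0],[0,0,0],[0,0,0],[0,0,0],[0,0,0],[0,0,0],[0,0,0],[0,0,0],[0,0,-0.12],[0,0,-0.12],[0,0,-0.12],[0,0,-0.12]]}'
python3 -m pendant '{"grip":[1,1,1,1,1,1,1,1,1,1,1,1],"linear":[[0,0,0],[0,0,0],[0,0,0],[0,0,0],[0,0,0],[0,0,0],[0,0,0],[0,0,0],[0,0,0],[0,0,0],[0,0,0],[0,0,0]],"angular":[[0,0,-0.12],[0,0,-0.12],[0,0,-0.12],[0,0,-0.12],[0,0,-0.12],[0,0,-0.12],[0,0,-0.12],[0,0,-0.12],[0,0,-0.12],[0,0,-0.12],[0,0,-0.12],[0,0,-0.12]]}'
```

```text
t: 1.98
ee_pos: [465.0, 107.3, 220.9]
orientation: [-3.1, -0.509, 0.0]
ft_force: [0.8, -0.2, -0.1]
width: 87.6
grasp_force: 0.0
t: 2.98
ee_pos: [522.1, 330.1, 220.7]
orientation: [2.887, 1.239, -0.001]
ft_force: [0.4, 0.5, 0.1]
width: 87.8
grasp_force: 0.0
t: 3.98
ee_pos: [522.2, 329.8, 220.8]
orientation: [-1.354, -2.834, 0.001]
ft_force: [0.0, 0.7, -0.2]
width: 87.8
grasp_force: 0.0
```

```bash
python3 - <<'E'
from h import *
o=ctrl.get_obs();im=ctrl.get_image('wrist');cv2.imwrite('pics/w1.png',im[...,::-1]);c=cam('wrist',o)
print(o['ee_pos'],o['qpos'])
print(faces(im,c,dict(mid=(110,66,45,(521,347))),120))
plan([521,347,100],-0.31,6,o)
E
```

```text
[522.24812737 329.83354742 220.82177926] [ 5.44044286e-01  3.83273069e-01  1.62192058e+00 -9.68737725e-06
  1.13714724e+00 -1.35520229e-01]
{'mid': (array([520.9, 348.6]), -0.317, array([ 65.6, 109.5]))}
yaw0 2.25 dyaw 0.581 joint6 -0.14 az/row -0.0969 tilt z [-0.001 -0.    -1.   ]
[2.4, 1.6, 20.1],[2.2, 1.9, 20.1],[2.0, 2.1, 20.1],[1.8, 2.2, 20.1],[1.6, 2.4, 20.1],[1.3, 2.5, 20.1],
```

View pics/w1.png

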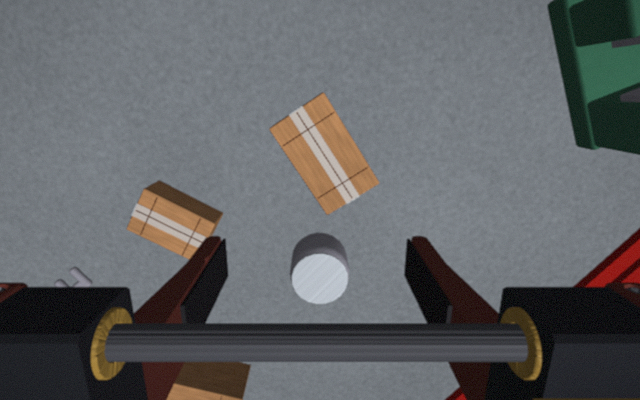

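```bash
python3 -m pendant '{"grip":[1,1,1,1,1,1,1,1,1,1,1],"linear":[[2.5,1.8,20],[2.3,2,20],[2.1,2.2,20],[1.9,2.4,20],[1.7,2.5,20],[1.4,2.6,20],[0,0,20],[0,0,20],[0,0,20],[0,0,15],[0,0,6]],"angular":[[0,0,-0.096],[0,0,-0.096],[0,0,-0.096],[0,0,-0.096],[0,0,-0.096],[0,0,-0.096],[0,0,0],[0,0,0],[0,0,0],[0,0,0],[0,0,0]]}'
python3 - <<'E'
from h import *
o=ctrl.get_obs();plan([521,348,8],-0.315,1,o)
E
```

```text
t: 4.95
ee_pos: [520.0, 347.3, 17.6]
orientation: [-0.506, -3.098, 0.004]
ft_force: [-0.5, 0.5, 0.4]
width: 87.6
grasp_force: 0.0
yaw0 2.818 dyaw 0.009 joint6 -0.68 az/row -0.0087 tilt z [-0.003 -0.002 -1.   ]
[-0.7, 1.0, 9.6],
```

```bash
python3 -m pendant '{"grip":[1,-1,-1,-1,-1,-1,-1,-1],"linear":[[-0.7,0.8,8],[0,0,0],[0,0,0],[0,0,0],[0,0,0],[0,0,0],[0,0,0],[0,0,0]],"angular":[[0,0,-0.008],[0,0,0],[0,0,0],[0,0,0],[0,0,0],[0,0,0],[0,0,0],[0,0,0]]}'
python3 - <<'E'
from h import *
o=ctrl.get_obs();print(o['ee_pos'])
o['ee_pos'][2]=150
plan([588,-12,150],0.392,14,o)
E
```

```text
t: 5.62
ee_pos: [523.1, 348.9, 12.7]
orientation: [0.49, 3.103, 0.001]
ft_force: [-0.8, -3.2, 5.8]
width: 65.3
grasp_force: 30.0
[523.11953101 348.94151537  12.73595462]
yaw0 2.829 dyaw 0.705 joint6 -0.69 az/row -0.0504 tilt z [ 0.001  0.    -1.   ]
[-12.3, -23.1, -0.0],[-11.2, -23.7, -0.0],[-10.0, -24.2, -0.0],[-8.7, -24.7, -0.0],[-7.5, -25.1, -0.0],[-6.2, -25.4, -0.0],[-4.9, -25.7, -0.0],[-3.6, -25.9, -0.0],[-2.3, -26.1, -0.0],[-1.0, -26.2, -0.0],[0.3, -26.2, -0.0],[1.7, -26.1, -0.0],[3.0, -26.0, -0.0],[4.3, -25.8, -0.0],
```

```bash
python3 -m pendant '{"grip":[-1,-1,-1,-1,-1,-1,-1,-1,-1,-1],"linear":[[0,0,-8],[0,0,-16],[0,0,-24],[0,0,-28],[0,0,-28],[0,0,-22],[0,0,-10],[-5,-10,0],[-10,-20,0],[-12.3,-23.1,0]],"angular":[[0,0,0],[0,0,0],[0,0,0],[0,0,0],[0,0,0],[0,0,0],[0,0,0],[0,0,0],[0,0,0],[0,0,0]]}'
python3 - <<'E'
from h import *
o=ctrl.get_obs();print(o['ee_pos'],o['width'],o['ft_force'])
plan([589.5,-11,150],0.392,12,o)
E
```

```text
t: 6.45
ee_pos: [531.2, 289.2, 146.4]
orientation: [-0.486, -3.102, 0.002]
ft_force: [0.2, 0.0, -2.7]
width: 65.1
grasp_force: 30.0
[531.20931741 289.18254791 146.37076056] 65.0809760413601 [ 0.23348837  0.02271801 -2.65499382]
yaw0 2.831 dyaw 0.703 joint6 -0.78 az/row -0.0586 tilt z [-0.002 -0.001 -1.   ]
[-12.3, -22.3, -0.3],[-10.9, -23.0, -0.3],[-9.6, -23.6, -0.3],[-8.2, -24.1, -0.3],[-6.8, -24.6, -0.3],[-5.3, -24.9, -0.3],[-3.8, -25.2, -0.3],[-2.4, -25.4, -0.3],[-0.9, -25.5, -0.3],[0.6, -25.5, -0.3],[2.1, -25.4, -0.3],[3.6, -25.2, -0.3],
```

```bash
python3 -m pendant '{"grip":[-1,-1,-1,-1,-1,-1,-1,-1,-1,-1,-1,-1],"linear":[[-12.3,-22.3,-0.3],[-10.9,-23,-0.3],[-9.6,-23.6,-0.3],[-8.2,-24.1,-0.3],[-6.8,-24.6,-0.3],[-5.3,-24.9,-0.3],[-3.8,-25.2,-0.3],[-2.4,-25.4,-0.3],[-0.9,-25.5,-0.3],[0.5,-23,-0.3],[1,-12,0],[0,0,0]],"angular":[[0,0,-0.0586],[0,0,-0.0586],[0,0,-0.0586],[0,0,-0.0586],[0,0,-0.0586],[0,0,-0.0586],[0,0,-0.0586],[0,0,-0.0586],[0,0,-0.0586],[0,0,-0.0586],[0,0,-0.0586],[0,0,-0.0586]]}'
python3 - <<'E'
from h import *
o=ctrl.get_obs();im=ctrl.get_image('wrist');cv2.imwrite('pics/w2.png',im[...,::-1]);c=cam('wrist',o);print(o['ee_pos'])
it=ctrl.get_image('top');print(faces(it,cam('top'),dict(mid=(110,66,o['ee_pos'][2]+32.3,(589,2))),120))
plan([589.5,-11,90],0.392,4,o)
E
```

```text
t: 7.45
ee_pos: [581.4, 27.1, 148.9]
orientation: [0.609, -3.079, 0.0]
ft_force: [-0.0, 0.6, -3.7]
width: 65.2
grasp_force: 30.0
[581.38321618  27.05736853 148.87161352]
{'mid': (array([583.3,  12.4]), 0.734, array([111.6, 132.3]))}
yaw0 -2.751 dyaw 0.001 joint6 -1.93 az/row -0.0003 tilt z [-0.003 -0.001 -1.   ]
[1.7, -9.6, 14.7],[1.7, -9.6, 14.7],[1.8, -9.6, 14.7],[1.8, -9.6, 14.7],
```

```bash
python3 -m pendant '{"grip":[-1,-1,-1,-1,-1,-1],"linear":[[1.7,-9.6,12],[1.8,-9.6,15],[1.8,-9.6,15],[1.8,-9.6,10],[0,0,6],[0,0,0]],"angular":[[0,0,0],[0,0,0],[0,0,0],[0,0,0],[0,0,0],[0,0,0]]}'
python3 - <<'E'
from h import *
o=ctrl.get_obs();plan([589.5,-11,73],0.392,1,o)
im=ctrl.get_image('side');cv2.imwrite('pics/s2.png',im[100:300,200:450,::-1])
E
```

```text
t: 8.05
ee_pos: [589.2, -8.2, 90.7]
orientation: [0.607, -3.079, -0.001]
ft_force: [-0.6, -0.6, -3.8]
width: 65.4
grasp_force: 30.0
yaw0 -2.753 dyaw 0.003 joint6 -1.99 az/row -0.003 tilt z [-0.003  0.    -1.   ]
[0.7, -2.7, 17.7],
```

```bash
python3 -m pendant '{"grip":[-1,-1,-1,-1,-1],"linear":[[0.7,-2.7,8],[0,0,4],[0,0,2],[0,0,2],[0,0,0]],"angular":[[0,0,0],[0,0,0],[0,0,0],[0,0,0],[0,0,0]]}'
```

```text
t: 8.52
ee_pos: [590.8, -10.4, 76.7]
orientation: [0.61, -3.082, -0.0]
ft_force: [0.0, -0.4, -2.6]
width: 64.9
grasp_force: 30.0
```

```bash
python3 -m pendant '{"grip":[-1,-1,-1],"linear":[[0,0,1.5],[0,0,1.5],[0,0,0]],"angular":[[0,0,0],[0,0,0],[0,0,0]]}'
```

```text
t: 8.77
ee_pos: [590.9, -10.6, 73.8]
orientation: [0.61, -3.082, -0.0]
ft_force: [0.2, -0.2, -2.8]
width: 65.3
grasp_force: 30.0
```

```bash
python3 -m pendant '{"grip":[-1,-1,-1],"linear":[[0,0,1],[0,0,1],[0,0,0]],"angular":[[0,0,0],[0,0,0],[0,0,0]]}'
```

```text
t: 9.02
ee_pos: [591.1, -10.6, 72.7]
orientation: [-0.609, 3.082, -0.0]
ft_force: [-2.6, -0.6, 4.0]
width: 65.0
grasp_force: 30.0
```

```bash
python3 -m pendant '{"grip":[0.2,1,1,1,1,1,1,1,1,1],"linear":[[0,0,0],[0,0,0],[0,0,0],[0,0,0],[0,0,-6],[0,0,-15],[0,0,-25],[0,0,-28],[0,0,-28],[0,0,-28]],"angular":[[0,0,0],[0,0,0],[0,0,0],[0,0,0],[0,0,0],[0,0,0],[0,0,0],[0,0,0],[0,0,0],[0,0,0]]}'
python3 - <<'E'
from h import *
o=ctrl.get_obs();im=ctrl.get_image('wrist');cv2.imwrite('pics/w3.png',im[...,::-1]);c=cam('wrist',o)
for v in(120,140):print(faces(im,c,dict(mid=(110,66,105,(588,-12))),v))
plan([438.5,178,200],0.176,10,o)
E
```

```text
t: 9.85
ee_pos: [590.8, -10.6, 203.5]
orientation: [0.609, -3.082, 0.0]
ft_force: [-0.8, -0.0, -0.8]
width: 87.8
grasp_force: 0.0
{'mid': (array([584. , -12.4]), 0.39, array([ 77.5, 121.7]))}
{'mid': (array([584. , -12.5]), 0.39, array([ 77.2, 121.7]))}
yaw0 -2.751 dyaw -0.214 joint6 -2.0 az/row 0.0214 tilt z [-0. -0. -1.]
[6.9, 23.2, 0.3],[7.4, 23.1, 0.3],[7.9, 22.9, 0.3],[8.4, 22.7, 0.3],[8.9, 22.6, 0.3],[9.3, 22.4, 0.3],[9.8, 22.2, 0.3],[10.3, 21.9, 0.3],[10.8, 21.7, 0.3],[11.2, 21.5, 0.3],
```

View pics/w3.png

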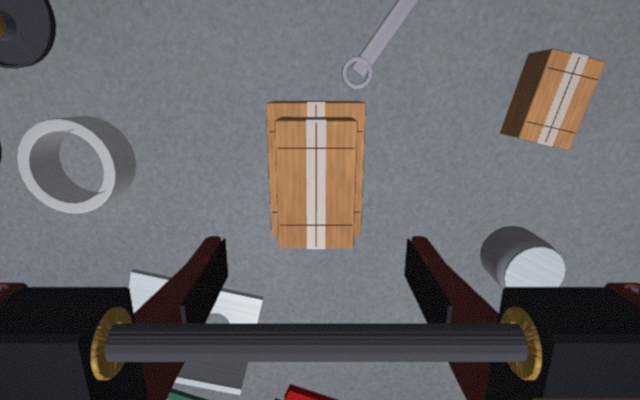

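The medium carton sits square on the big one. Its top corners are at about (275,119), (357,119), (354,248), (279,248), and the base's far corners are at (267,102), (365,102).

```bash
python3 - <<'E'
from h import *
o=ctrl.get_obs();c=cam('wrist',o)
m=cast(c,[(275,119),(357,119),(354,248),(279,248)],105)[:,:2];b=cast(c,[(267,102),(365,102)],60)[:,:2]
u=np.array([np.cos(.392),np.sin(.392)])
print(m.round(1).tolist(),m.mean(0),b.round(1).tolist(),'base ctr',b.mean(0)+65*u)
im=ctrl.get_image('wrist')
print(faces(im,c,dict(small=(84,54,40,(438,178))),120))
E
```

```text
[[555.3, -61.4], [530.3, -0.6], [634.2, 43.3], [659.7, -18.6]] [594.88273968  -9.32448696] [[549.0, -76.9], [515.1, 5.8]] base ctr [592.13023895 -10.72547585]
{'small': (array([438.6, 179.3]), 0.171, array([53.5, 83.5]))}
```

```bash
python3 -m pendant '{"grip":[1,1,1,1,1,1,1,1,1,1,1,1],"linear":[[4,12,0],[6.9,23.2,0],[7.4,23.1,0],[7.9,22.9,0],[8.4,22.7,4],[8.9,22.6,8],[9.3,22.4,10],[9.8,22.2,12],[10.3,21.9,12],[10.8,21.7,12],[8,15,12],[0,0,10]],"angular":[[0,0,0],[0,0,0.0214],[0,0,0.0214],[0,0,0.0214],[0,0,0.0214],[0,0,0.0214],[0,0,0.0214],[0,0,0.0214],[0,0,0.0214],[0,0,0.0214],[0,0,0.0214],[0,0,0]]}'
python3 - <<'E'
from h import *
o=ctrl.get_obs();im=ctrl.get_image('top');c=cam('top')
print(faces(im,c,dict(mid=(110,66,105,(590,-12)),small=(84,54,40,(438.5,178))),120))
plan([438.5,178.5,70],0.173,3,o)
cv2.imwrite('pics/t3.png',cv2.resize(im[130:270,180:330],None,fx=4,fy=4)[...,::-1])
E
```

```text
t: 10.95
ee_pos: [430.6, 183.0, 119.8]
orientation: [0.279, -3.125, 0.001]
ft_force: [0.1, 0.1, -0.3]
width: 87.7
grasp_force: 0.0
{'mid': (array([584.6, -13.6]), 0.392, array([ 86.2, 122.8])), 'small': (array([402.4, 172.3]), -1.548, array([15.2, 51.8]))}
yaw0 -2.964 dyaw -0.005 joint6 -1.37 az/row 0.0016 tilt z [-0.004 -0.001 -1.   ]
[-2.3, -1.9, 16.6],[-2.3, -1.9, 16.6],[-2.3, -1.9, 16.6],
```

View pics/t3.png

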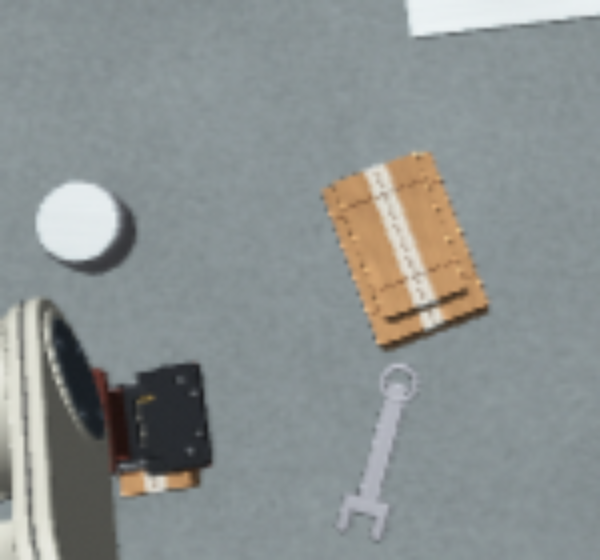

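The crop shows the medium carton square on the big one. Its near top edge runs about (385,315)-(465,288), and the base's near edge (382,347)-(488,308).

```bash
python3 -m pendant '{"grip":[1,1,1,1,1,1,1],"linear":[[-2.3,-1.9,17],[-2.3,-1.9,17],[-2.3,-1.9,17],[0,0,20],[0,0,20],[0,0,12],[0,0,4]],"angular":[[0,0,0],[0,0,0],[0,0,0],[0,0,0],[0,0,0],[0,0,0],[0,0,0]]}'
python3 - <<'E'
from h import *
c=cam('top');u=np.array([np.cos(.392),np.sin(.392)])
f=lambda p,z:cast(c,np.array(p)/4+[180,130],z)[:,:2]
print('mid',f([(385,315),(465,288)],105).mean(0)+55*u,'base',f([(382,347),(488,308)],60).mean(0)+65*u)
o=ctrl.get_obs();plan([438.5,178.5,10],0.173,1,o)
E
```

```text
t: 11.58
ee_pos: [441.2, 176.1, 12.8]
orientation: [0.276, -3.126, 0.002]
ft_force: [-0.7, -0.3, 0.7]
width: 87.7
grasp_force: 0.0
mid [589.88603669 -12.07746012] base [584.48570612 -14.40463133]
yaw0 -2.965 dyaw -0.003 joint6 -1.39 az/row 0.0032 tilt z [-0.004 -0.001 -1.   ]
[2.3, 2.8, 2.8],
```

```bash
python3 -m pendant '{"grip":[1,-1,-1,-1,-1,-1,-1,-1],"linear":[[2.3,2.6,1],[0,0,0],[0,0,0],[0,0,0],[0,0,0],[0,0,0],[0,0,0],[0,0,0]],"angular":[[0,0,0],[0,0,0],[0,0,0],[0,0,0],[0,0,0],[0,0,0],[0,0,0],[0,0,0]]}'
python3 - <<'E'
from h import *
o=ctrl.get_obs();print(o['ee_pos'])
o['ee_pos'][2]=190
plan([590,-11.5,190],0.392,10,o)
E
```

```text
t: 12.25
ee_pos: [440.0, 179.6, 14.1]
orientation: [-0.277, 3.129, 0.0]
ft_force: [-0.3, 0.3, -0.2]
width: 44.8
grasp_force: 0.0
[440.00496406 179.63518264  14.13815188]
yaw0 -2.965 dyaw 0.216 joint6 -1.38 az/row -0.0216 tilt z [ 0.  0. -1.]
[-11.4, -21.5, -0.0],[-10.9, -21.7, -0.0],[-10.5, -21.9, -0.0],[-10.0, -22.1, -0.0],[-9.5, -22.4, -0.0],[-9.0, -22.6, -0.0],[-8.5, -22.7, -0.0],[-8.1, -22.9, -0.0],[-7.6, -23.1, -0.0],[-7.1, -23.2, -0.0],
```

The width is 44.8 with no force, where 54 was expected, so I'll look.

```bash
python3 - <<'E'
from h import *
o=ctrl.get_obs();print(o['width'],o['grasp_force'],o['ee_pos'])
a=ctrl.get_image('wrist');b=ctrl.get_image('side')
cv2.imwrite('pics/w4.png',np.hstack([cv2.resize(a,(480,300)),b[230:380,250:410].repeat(2,0).repeat(2,1)])[...,::-1])
E
```

```text
44.78181174133438 0.0 [440.00496406 179.63518264  14.13815188]
```

View pics/w4.png

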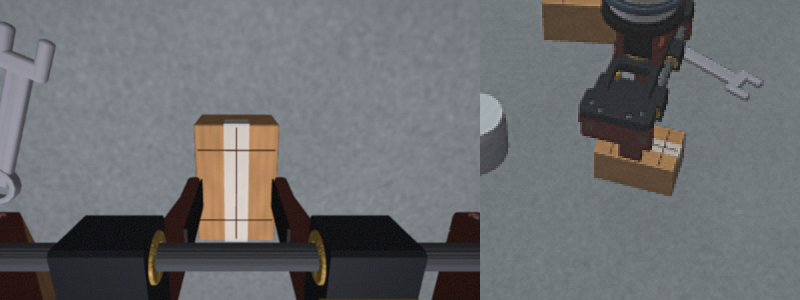

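The left half shows the carton between the fingers, with its top's far edge at cols 195-278. In the right half the fingertip seems to end on the top face, so I'll check this numerically.

```bash
python3 - <<'E'
from h import *
o=ctrl.get_obs();c=cam('wrist',o);Rt=Ro.from_rotvec(o['orientation']).as_matrix()
s=480/640
for x in(10,-10):
  for z in (0,-30): print(x,z,[ (proj(c,o['ee_pos']+Rt@np.array([x,y,z]))[0]*s).round() for y in(-27,-22.4,22.4,27)])
for z in(14,40,54): print(z,cast(c,np.array([(195,124),(278,124),(202,240),(272,240)])/s,z)[:,:2].round(1).tolist())
cs=cam('side')
for y in(-27,27):
  for z in(0,-26): print('side',y,z,(((proj(cs,o['ee_pos']+Rt@np.array([0,y,z]))[0]-[250,230])*2)+[480,0]).round())
print([(((proj(cs,[*p,40])[0]-[250,230])*2)+[480,0]).round() for p in((438.5,178.5),)])
E
```

```text
10 0 [array([199., 162.]), array([205., 162.]), array([265., 162.]), array([271., 162.])]
10 -30 [array([193., 178.]), array([200., 178.]), array([270., 178.]), array([277., 178.])]
-10 0 [array([200., 187.]), array([206., 187.]), array([264., 187.]), array([270., 187.])]
-10 -30 [array([194., 206.]), array([201., 206.]), array([269., 206.]), array([276., 206.])]
14 [[406.4, 144.4], [396.0, 203.1], [501.2, 162.7], [491.2, 219.2]]
40 [[400.7, 147.5], [391.6, 198.3], [482.5, 163.4], [473.9, 212.2]]
54 [[397.5, 149.2], [389.3, 195.7], [472.5, 163.7], [464.6, 208.4]]
side -27 0 [644. 139.]
side -27 -26 [645. 122.]
side 27 0 [630. 178.]
side 27 -26 [631. 161.]
[array([640., 141.])]
```

```bash
python3 -m pendant '{"grip":[-1,-1,-1,-1],"linear":[[0,0,0],[0,0,0],[0,0,0],[0,0,0]],"angular":[[0,0,0],[0,0,0],[0,0,0],[0,0,0]]}'
python3 - <<'E'
from h import *
o=ctrl.get_obs();print(o['width'],o['grasp_force'])
b=ctrl.get_image('side');w=ctrl.get_image('wrist')
cv2.imwrite('pics/w5.png',np.hstack([cv2.resize(w,(480,300)),b[230:380,250:410].repeat(2,0).repeat(2,1)])[...,::-1])
E
```

```text
t: 12.68
ee_pos: [439.8, 179.5, 13.8]
orientation: [0.277, -3.129, 0.0]
ft_force: [0.0, 0.5, 0.3]
width: 9.6
grasp_force: 0.0
9.625169335790016 0.0
```

View pics/w5.png

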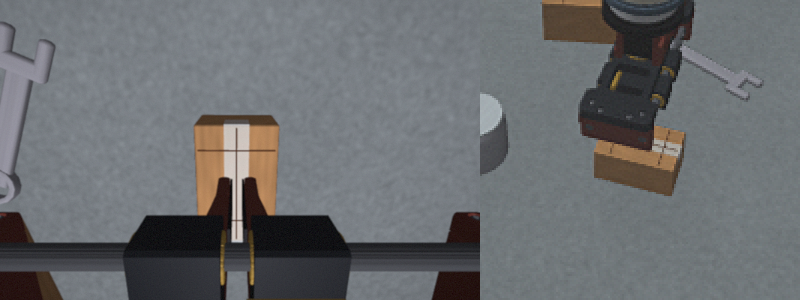

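The fingers went right through the small carton: width 9.6, no force, and the carton did not move. That isn't physical. I'll open and try again at a lower grasp with short closing steps, to see if it makes contact at all.

```bash
python3 -m pendant '{"grip":[1,1,1,1,1,1,1,1,1,1,1,1],"linear":[[0,0,0],[0,0,0],[0,0,0],[0,0,0],[0,0,0],[0,0,0],[0,0,0],[0,0,0],[0,0,0],[0,0,0],[0,0,0],[0,0,6]],"angular":[[0,0,0],[0,0,0],[0,0,0],[0,0,0],[0,0,0],[0,0,0],[0,0,0],[0,0,0],[0,0,0],[0,0,0],[0,0,0],[0,0,0]]}'
python3 -m pendant '{"grip":[0.35,0.35,0.35,0.2,0.2,0.1,0.1],"linear":[[0,0,0],[0,0,0],[0,0,0],[0,0,0],[0,0,0],[0,0,0],[0,0,0]],"angular":[[0,0,0],[0,0,0],[0,0,0],[0,0,0],[0,0,0],[0,0,0],[0,0,0]]}'
```

```text
t: 13.78
ee_pos: [440.6, 179.8, 8.4]
orientation: [-0.277, 3.128, 0.001]
ft_force: [0.5, 0.3, 0.2]
width: 78.9
grasp_force: 0.0
t: 14.37
ee_pos: [439.9, 179.5, 7.9]
orientation: [-0.277, 3.129, 0.0]
ft_force: [0.4, 0.3, -0.4]
width: 52.9
grasp_force: 30.0
```

This time it grips: width 52.9, force 30. I'll lift a little and confirm that the carton comes with it.

```bash
python3 -m pendant '{"grip":[-0.3,-1,-1,-1,-1,-1,-1],"linear":[[0,0,0],[0,0,0],[0,0,-6],[0,0,-12],[0,0,-12],[0,0,-6],[0,0,0]],"angular":[[0,0,0],[0,0,0],[0,0,0],[0,0,0],[0,0,0],[0,0,0],[0,0,0]]}'
python3 - <<'E'
from h import *
b=ctrl.get_image('side');w=ctrl.get_image('wrist')
cv2.imwrite('pics/w6.png',np.hstack([cv2.resize(w,(480,300)),b[230:380,250:410].repeat(2,0).repeat(2,1)])[...,::-1])
E
```

```text
t: 14.95
ee_pos: [440.7, 179.9, 45.2]
orientation: [-0.277, 3.127, 0.001]
ft_force: [-0.0, 0.7, -3.3]
width: 53.2
grasp_force: 30.0
```

View pics/w6.png

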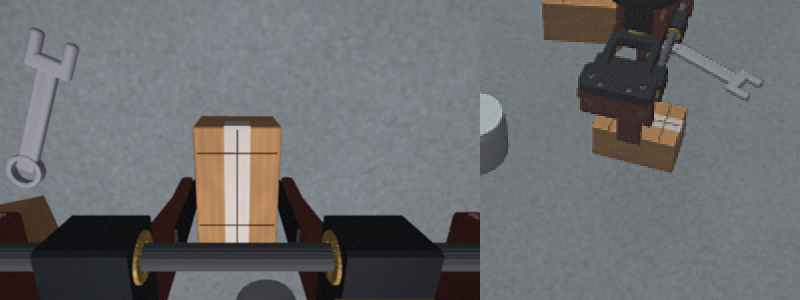

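The carton has lifted with the fingers and sits square between them, about 2 mm off along its length. Carry it to the column.

```bash
python3 -m pendant '{"grip":[-1,-1,-1,-1,-1,-1,-1,-1],"linear":[[0,0,-10],[0,0,-22],[0,0,-28],[0,0,-28],[0,0,-26],[0,0,-14],[0,0,-4],[0,0,0]],"angular":[[0,0,0],[0,0,0],[0,0,0],[0,0,0],[0,0,0],[0,0,0],[0,0,0],[0,0,0]]}'
python3 - <<'E'
from h import *
o=ctrl.get_obs();plan([591,-11,176],0.392,10,o)
E
```

```text
t: 15.72
ee_pos: [440.2, 179.7, 176.8]
orientation: [-0.277, 3.128, 0.001]
ft_force: [0.2, -0.4, -2.1]
width: 53.1
grasp_force: 30.0
yaw0 -2.965 dyaw 0.216 joint6 -1.38 az/row -0.0216 tilt z [ 0.002  0.001 -1.   ]
[-11.5, -21.4, 0.1],[-11.0, -21.7, 0.1],[-10.6, -21.9, 0.1],[-10.1, -22.1, 0.1],[-9.6, -22.3, 0.1],[-9.1, -22.5, 0.1],[-8.6, -22.7, 0.1],[-8.1, -22.9, 0.1],[-7.6, -23.1, 0.1],[-7.1, -23.2, 0.1],
```

```bash
python3 -m pendant '{"grip":[-1,-1,-1,-1,-1,-1,-1,-1,-1,-1,-1,-1],"linear":[[-5.7,-10.7,0],[-5.7,-10.7,0],[-11,-21.7,0],[-10.6,-21.9,0],[-10.1,-22.1,0],[-9.6,-22.3,0],[-9.1,-22.5,0],[-8.6,-22.7,0],[-8.1,-22.9,0],[-7.6,-23.1,0],[-4,-13,0],[-3,-10,0]],"angular":[[0,0,0],[0,0,-0.0216],[0,0,-0.0216],[0,0,-0.0216],[0,0,-0.0216],[0,0,-0.0216],[0,0,-0.0216],[0,0,-0.0216],[0,0,-0.0216],[0,0,-0.0216],[0,0,-0.0216],[0,0,0]]}'
python3 - <<'E'
from h import *
o=ctrl.get_obs();plan([591,-11,118],0.392,5,o)
E
```

```text
t: 16.72
ee_pos: [590.2, -12.9, 173.6]
orientation: [0.611, -3.078, -0.001]
ft_force: [-0.8, 0.5, -2.2]
width: 53.2
grasp_force: 30.0
yaw0 -2.75 dyaw 0.0 joint6 -2.0 az/row -0.0 tilt z [-0.003 -0.    -1.   ]
[-0.3, 0.3, 11.1],[-0.3, 0.3, 11.1],[-0.3, 0.3, 11.1],[-0.3, 0.3, 11.1],[-0.3, 0.3, 11.1],
```

```bash
python3 -m pendant '{"grip":[-1,-1,-1,-1,-1,-1,-1,-1],"linear":[[0,0.3,12],[0,0.3,15],[0,0.3,14],[0,0,8],[0,0,4],[0,0,2],[0,0,0],[0,0,0]],"angular":[[0,0,0],[0,0,0],[0,0,0],[0,0,0],[0,0,0],[0,0,0],[0,0,0],[0,0,0]]}'
```

```text
t: 17.38
ee_pos: [590.3, -9.8, 121.3]
orientation: [-0.613, 3.081, -0.0]
ft_force: [0.4, -0.3, -2.3]
width: 53.2
grasp_force: 30.0
```

```bash
python3 -m pendant '{"grip":[-1,-1,-1,-1,-1],"linear":[[0,-1.2,3],[0,0,2],[0,0,1.5],[0,0,1],[0,0,0]],"angular":[[0,0,0],[0,0,0],[0,0,0],[0,0,0],[0,0,0]]}'
```

```text
t: 17.8
ee_pos: [590.3, -11.1, 113.2]
orientation: [0.612, -3.081, -0.0]
ft_force: [-0.0, 0.1, -1.9]
width: 53.1
grasp_force: 30.0
```

```bash
python3 -m pendant '{"grip":[-1,-1,-1],"linear":[[0,0,1],[0,0,0.7],[0,0,0]],"angular":[[0,0,0],[0,0,0],[0,0,0]]}'
```

```text
t: 18.05
ee_pos: [590.6, -11.1, 112.9]
orientation: [-0.612, 3.081, -0.0]
ft_force: [-3.8, -0.4, 6.6]
width: 53.1
grasp_force: 30.0
```

```bash
python3 -m pendant '{"grip":[0.3,0.6,1,1,1,1,1,1,1,1],"linear":[[0,0,0],[0,0,0],[0,0,0],[0,0,0],[0,0,-6],[0,0,-15],[0,0,-25],[0,0,-28],[0,0,-28],[0,0,-18]],"angular":[[0,0,0],[0,0,0],[0,0,0],[0,0,0],[0,0,0],[0,0,0],[0,0,0],[0,0,0],[0,0,0],[0,0,0]]}'
python3 - <<'E'
from h import *
o=ctrl.get_obs();im=ctrl.get_image('wrist');cv2.imwrite('pics/w7.png',cv2.resize(im[60:300,180:460],None,fx=2.5,fy=2.5)[...,::-1])
np.save('o7.npy',np.r_[o['ee_pos'],o['orientation']]);print(o['qpos'].round(2))
plan([578,-353,230],None,12,o)
E
```

```text
t: 18.88
ee_pos: [591.5, -11.1, 234.9]
orientation: [-0.612, 3.078, -0.001]
ft_force: [-0.3, -0.7, -0.1]
width: 87.9
grasp_force: 0.0
[-0.04  0.33  1.67 -0.    1.14 -2.  ]
yaw0 -2.749 dyaw 0 joint6 -2.0 az/row 0.0 tilt z [ 0.003 -0.    -1.   ]
[11.9, -25.9, 0.4],[11.9, -25.9, 0.4],[11.9, -25.9, 0.4],[11.9, -25.9, 0.4],[11.9, -25.9, 0.4],[11.9, -25.9, 0.4],[11.9, -25.9, 0.4],[11.9, -25.9, 0.4],[11.9, -25.9, 0.4],[11.9, -25.9, 0.4],[11.9, -25.9, 0.4],[11.9, -25.9, 0.4],
```

View pics/w7.png

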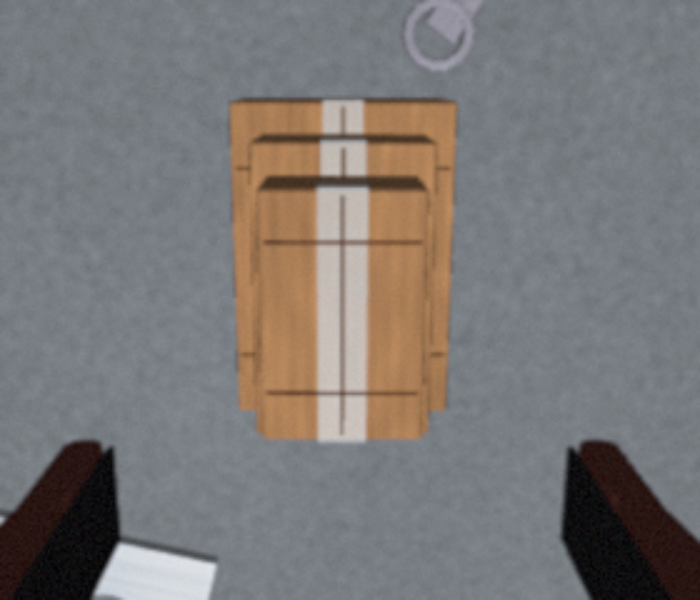

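The stack is square. The tape lines coincide at crop col 343, and the far edges are at rows 101 (base), 140 (medium) and 188 (small), with the small carton's near edge at row 438. I'll check this numerically and plan the move to the dauber.

```bash
python3 - <<'E'
from h import *
o=ctrl.get_obs();v=np.load('o7.npy');c=cam('wrist',dict(ee_pos=v[:3],orientation=v[3:]))
u=np.array([np.cos(.392),np.sin(.392)])
f=lambda p,z:cast(c,[np.array(p)/2.5+[180,60]],z)[0,:2]
b=f((343,101),60)+65*u;m=f((343,140),105)+55*u;s=f((343,188),145)+42*u;s2=f((343,438),145)-42*u
print(b,m,s,s2,'mid-base',(m-b)@u,'small-mid',(s-m)@u,(s2-m)@u)
plan([572,-353,232],-2.749-.84,12,o) 
E
```

```text
[587.58231474 -10.44710256] [589.46887538  -9.74328172] [588.47815839 -10.21947555] [587.70297374 -10.4730869 ] mid-base 2.0123449822399935 small-mid -1.0974918572495755 -1.910765341482084
yaw0 -2.749 dyaw -0.84 joint6 -2.0 az/row 0.07 tilt z [ 0.008 -0.    -1.   ]
[12.5, -25.6, 0.5],[10.7, -26.5, 0.5],[8.8, -27.1, 0.5],[6.9, -27.7, 0.5],[5.0, -28.1, 0.5],[3.0, -28.4, 0.5],[1.0, -28.5, 0.5],[-1.0, -28.5, 0.5],[-3.0, -28.4, 0.5],[-5.0, -28.1, 0.5],[-6.9, -27.7, 0.5],[-8.9, -27.1, 0.5],
```

Medium is 2 mm off the base and small about 1.5 mm off medium, both well within 12 mm. On to the dauber.

```bash
python3 -m pendant '{"grip":[1,1,1,1,1,1,1,1,1,1,1,1],"linear":[[12.5,-25.6,0.5],[10.7,-26.5,0.5],[8.8,-27.1,0.5],[6.9,-27.7,0.5],[5,-28.1,0.5],[3,-28.4,0.5],[1,-28.5,0.5],[-1,-28.5,0.5],[-3,-28.4,0.5],[-5,-28.1,0.5],[-6.9,-27.7,0.5],[-5,-18,0]],"angular":[[0,0,0.07],[0,0,0.07],[0,0,0.07],[0,0,0.07],[0,0,0.07],[0,0,0.07],[0,0,0.07],[0,0,0.07],[0,0,0.07],[0,0,0.07],[0,0,0.07],[0,0,0.07]]}'
python3 -m pendant '{"grip":[1],"linear":[[0,0,0]],"angular":[[0,0,0]]}' >/dev/null
python3 - <<'E'
from h import *
o=ctrl.get_obs();c=cam('wrist',o);im=ctrl.get_image('wrist');cv2.imwrite('pics/w8.png',im[...,::-1]);print(o['ee_pos'],o['qpos'].round(2))
m=brown(im)
for k in cv2.findContours(m,0,1)[0]:
    if cv2.contourArea(k)<80: continue
    p=k[:,0,:];print(cv2.contourArea(k),cv2.boundingRect(k),'rect',[np.round(x,1) for x in cv2.minAreaRect(k)])
u0=proj(c,[[572,-353,114],[572,-353,49],[572,-353,34]]);print('exp',u0.round())
# dark dish
g=cv2.cvtColor(im,cv2.COLOR_RGB2GRAY)
for k in cv2.findContours(cv2.inRange(g,25,75),0,1)[0]:
    a=cv2.contourArea(k)
    if a>2500:
        h=cv2.convexHull(k);e=cv2.fitEllipse(h);w=cast(c,h[:,0],12)[:,:2];print('dark',a,np.round(e[0]),np.round(e[1]),'circ',cv2.minEnclosingCircle(w.astype(np.float32)))
E
```

```text
t: 19.93
ee_pos: [568.4, -345.4, 225.7]
orientation: [-0.704, -3.061, 0.001]
ft_force: [0.8, 0.7, -0.3]
width: 87.5
grasp_force: 0.0
[ 568.16628439 -346.43089798  225.63475645] [-0.56  0.45  1.51 -0.    1.18 -1.68]
1322.5 (501, 307, 42, 74) rect [array([522.7, 343.5]), array([75.5, 35.4]), np.float64(80.1)]
1375.5 (90, 307, 42, 74) rect [array([109.2, 343.5]), array([36. , 75.7]), np.float64(9.9)]
893.5 (302, 162, 28, 44) rect [array([315.5, 183.5]), array([43., 27.]), np.float64(90.0)]
8404.5 (535, 0, 105, 117) rect [array([587.,  58.]), array([116., 104.]), np.float64(90.0)]
exp [[309. 193.]
 [311. 176.]
 [311. 173.]]
dark 5847.0 [589. 375.] [109. 128.] circ ((992.4884643554688, -132.2751007080078), 88.3913803100586)
dark 40769.5 [249. 317.] [204. 793.] circ ((796.319580078125, -472.6904296875), 435.5576477050781)
dark 5008.5 [ 81. 188.] [74. 88.] circ ((476.38214111328125, -603.2169799804688), 48.96333694458008)
dark 4254.5 [314. 164.] [80. 81.] circ ((569.790771484375, -348.1321105957031), 46.4913444519043)
dark 4287.5 [597.  56.] [ 80. 147.] circ ((605.9132080078125, -35.628379821777344), 77.64881134033203)
```

```bash
python3 - <<'E'
from h import *
o=ctrl.get_obs();c=cam('wrist',o);im=cv2.imread('pics/w8.png')[...,::-1].copy();m=brown(im)
for r in range(162,207,3):
    x=np.flatnonzero(m[r,295:340])+295;print(r,x.min() if len(x) else 0,x.max() if len(x) else 0,end='; ')
print()
for uv in((315.5,194),(315.5,193)): print(cast(c,[uv],114)[0])
# triangulate with first top view: handle-top end in top image
mt=brown(cv2.imread('pics/top0.png')[...,::-1].copy());ct=cam('top')
for p in((565,-355),(570,-350),(575,-350)): print(p,proj(ct,[[*p,114],[*p,34]]).round(1).tolist())
for r in range(186,208): 
    x=np.flatnonzero(mt[r,375:405])+375
    if len(x):print(r,x.min(),x.max(),end='; ')
E
```

```text
162 312 319; 165 307 324; 168 305 326; 171 303 328; 174 302 328; 177 302 329; 180 302 328; 183 303 328; 186 306 325; 189 306 325; 192 306 325; 195 305 326; 198 305 326; 201 306 325; 204 309 321; 
[ 575.45750969 -346.57298249  114.        ]
[ 574.6422111  -346.17817744  114.        ]
(565, -355) [[395.1, 199.1], [389.4, 202.4]]
(570, -350) [[393.4, 197.4], [387.9, 200.8]]
(575, -350) [[393.4, 195.7], [387.9, 199.3]]
192 392 395; 193 391 396; 194 386 397; 195 385 397; 196 384 396; 197 384 395; 198 383 394; 199 383 392; 200 384 392; 201 385 392; 202 385 391; 203 387 389;
```

```bash
python3 - <<'E'
from h import *
v=ctrl.get_obs();c=cam('wrist',v)
print(cast(c,[(315.5,196)],114)[0],cast(c,[(315.5,176)],30)[0])
plan([576,-348.5,62],None,8,v)
E
```

```text
[ 577.09210294 -347.36452768  114.        ] [ 578.1812532  -348.01907293   30.        ]
yaw0 2.692 dyaw 0 joint6 -1.68 az/row 0.0 tilt z [-0.001  0.    -1.   ]
[-1.1, -0.0, 20.4],[-1.1, -0.0, 20.4],[-1.1, -0.0, 20.4],[-1.1, -0.0, 20.4],[-1.1, -0.0, 20.4],[-1.1, -0.0, 20.4],[-1.1, -0.0, 20.4],[-1.1, -0.0, 20.4],
```

```bash
python3 -m pendant '{"grip":[1,1,1,1,1,1,1,1,1,1],"linear":[[-3,0,8],[-3,0,20],[-3,0,25],[0,0,27],[0,0,27],[0,0,25],[0,0,18],[0,0,9],[0,0,4],[0,0,0]],"angular":[[0,0,0],[0,0,0],[0,0,0],[0,0,0],[0,0,0],[0,0,0],[0,0,0],[0,0,0],[0,0,0],[0,0,0]]}'
python3 - <<'E'
from h import *
o=ctrl.get_obs();plan([577,-348.5,62],None,1,o)
c=cam('wrist',o);im=ctrl.get_image('wrist');m=brown(im)
for k in cv2.findContours(m,0,1)[0]:
    if cv2.contourArea(k)>80: print(cv2.boundingRect(k))
print('handle if centred on tool axis: top',proj(c,o['ee_pos']+[0,0,114-o['ee_pos'][2]]))
E
```

```text
t: 20.9
ee_pos: [577.0, -345.8, 62.5]
orientation: [-0.695, -3.063, -0.001]
ft_force: [-0.1, -0.6, 0.7]
width: 87.7
grasp_force: 0.0
yaw0 2.695 dyaw 0 joint6 -1.68 az/row 0.0 tilt z [-0.001  0.001 -1.   ]
[-1.1, -2.4, 0.5],
(501, 307, 42, 74)
(90, 307, 43, 74)
(285, 195, 47, 105)
handle if centred on tool axis: top [[312.14618986 279.45528742]]
```

```bash
python3 -m pendant '{"grip":[0.2,-0.2,-0.4,-0.4,-0.5,-0.6,-0.8,-1,-1,-1,-1,-1],"linear":[[0,-1.5,0],[0,0,0],[0,0,0],[0,0,0],[0,0,0],[0,0,0],[0,0,0],[0,0,0],[0,0,0],[0,0,0],[0,0,0],[0,0,0]],"angular":[[0,0,0],[0,0,0],[0,0,0],[0,0,0],[0,0,0],[0,0,0],[0,0,0],[0,0,0],[0,0,0],[0,0,0],[0,0,0],[0,0,0]]}'
```

```text
t: 21.95
ee_pos: [576.4, -348.1, 63.1]
orientation: [-0.697, -3.063, -0.0]
ft_force: [-0.3, 0.2, -0.0]
width: 19.1
grasp_force: 29.9
```

```bash
python3 -m pendant '{"grip":[-1,-1,-1,-1,-1,-1,-1],"linear":[[0,0,-6],[0,0,-14],[0,0,-22],[0,0,-26],[0,0,-22],[0,0,-12],[0,0,-4]],"angular":[[0,0,0],[0,0,0],[0,0,0],[0,0,0],[0,0,0],[0,0,0],[0,0,0]]}'
python3 - <<'E'
from h import *
im=cv2.imread('pics/top0.png')[...,::-1].copy();ct=cam('top')
def pot(im,c,box,r,z):
    x0,y0,x1,y1=box;g=cv2.resize(cv2.cvtColor(im,cv2.COLOR_RGB2GRAY)[y0:y1,x0:x1],None,fx=4,fy=4,interpolation=2)
    h=cv2.HoughCircles(cv2.GaussianBlur(g,(7,7),1.5),cv2.HOUGH_GRADIENT,1,60,param1=80,param2=15,minRadius=int(r*3.4),maxRadius=int(r*4.5))
    for q in h[0][:3]:
        p=q[:2]/4+[x0,y0];print((p.round(1)),q[2]/4,cast(c,p,z)[0].round(1))
pot(im,ct,(320,218,365,264),38/2.6,42)
o=ctrl.get_obs();c=cam('wrist',o);im=ctrl.get_image('wrist');cv2.imwrite('pics/w9.png',im[...,::-1]);e=proj(c,[444,-208,42])[0];print(o['ee_pos'],o['width'],o['ft_force'],e)
plan([444,-206,o['ee_pos'][2]],None,8,o)
E
```

```text
t: 22.53
ee_pos: [577.8, -349.1, 172.8]
orientation: [0.696, 3.059, -0.003]
ft_force: [-0.1, 0.0, -0.1]
width: 18.7
grasp_force: 29.9
[340.9 244.4] 13.225 [ 429.5 -202.2   42. ]
[ 577.82478887 -349.07064728  172.84673543] 18.69895935751484 [-0.10287982  0.02725708 -0.11827014] [403.47053016 -49.09394046]
yaw0 2.694 dyaw 0 joint6 -1.68 az/row 0.0 tilt z [ 0.004 -0.003 -1.   ]
[22.8, 8.9, -0.0],[22.8, 8.9, -0.0],[22.8, 8.9, -0.0],[22.8, 8.9, -0.0],[22.8, 8.9, -0.0],[22.8, 8.9, -0.0],[22.8, 8.9, -0.0],[22.8, 8.9, -0.0],
```

```bash
python3 -m pendant '{"grip":[-1,-1,-1,-1,-1,-1,-1],"linear":[[10,4,0],[22,9,0],[22,9,0],[22,9,0],[22,9,0],[12,4,0],[0,0,0]],"angular":[[0,0,0],[0,0,0],[0,0,0],[0,0,0],[0,0,0],[0,0,0],[0,0,0]]}'
python3 - <<'E'
from h import *
o=ctrl.get_obs();c=cam('wrist',o);im=ctrl.get_image('wrist');cv2.imwrite('pics/w9.png',im[...,::-1]);print(o['ee_pos'],o['width'])
print('exp',proj(c,[[436,-206,42],[436,-206,12],[474,-206,42]]).round())
g=cv2.cvtColor(im,cv2.COLOR_RGB2GRAY);e=cv2.dilate(cv2.Canny(cv2.GaussianBlur(g,(3,3),1),60,140),np.ones((3,3)))
for k in cv2.findContours(e,cv2.RETR_LIST,1)[0]:
    x,y,w,h=cv2.boundingRect(k)
    if 50<w<180 and 50<h<180:
        q=cv2.convexHull(k)[:,0]
        for z in(42,):
            W=cast(c,q,z)[:,:2];print((x,y,w,h),z,[np.round(v,1) for v in cv2.minEnclosingCircle(W.astype(np.float32))],[np.round(v,1) for v in cv2.fitEllipse(W.astype(np.float32))[:2]] if len(W)>5 else '')
E
```

```text
t: 23.17
ee_pos: [493.4, -258.6, 167.8]
orientation: [-0.695, -3.059, -0.002]
ft_force: [0.4, -0.7, -0.5]
width: 18.9
grasp_force: 29.9
[ 493.35087852 -258.59171501  167.75038404] 18.86296342507308
exp [[341.  97.]
 [339.  97.]
 [359. 138.]]
(53, 334, 87, 66) 42 [array([ 573.1, -559. ]), np.float64(63.1)] [array([ 594.6, -566.9]), array([ 90.7, 165.7])]
(227, 231, 58, 56) 42 [array([ 537.9, -342.4]), np.float64(38.4)] [array([ 536.4, -343.8]), array([39.7, 74.9])]
(559, 163, 61, 62) 42 [array([612.4, -36.6]), np.float64(38.7)] [array([611.3, -37.2]), array([ 13.1, 104.3])]
(504, 67, 119, 171) 42 [array([582.8, -29.3]), np.float64(81.2)] [array([684.9, 109.9]), array([173.2, 509.6])]
(307, 66, 68, 70) 42 [array([ 438.7, -207.9]), np.float64(29.1)] [array([ 439.7, -207.7]), array([55.1, 58.1])]
(322, 59, 62, 84) 42 [array([ 440.6, -205.9]), np.float64(34.2)] [array([ 440.8, -205.6]), array([66.7, 67.8])]
(298, 54, 91, 94) 42 [array([ 441., -206.]), np.float64(39.4)] [array([ 441.1, -205.9]), array([78. , 78.2])]
```

The pot is at (441,-206), with its rim fitted at 78 mm including edge dilation, which matches 76.

```bash
python3 - <<'E'
from h import *
plan([441,-206,140],None,5,ctrl.get_obs())
E
python3 -m pendant '{"grip":[-1],"linear":[[0,0,0]],"angular":[[0,0,0]]}'
```

```text
yaw0 2.695 dyaw 0 joint6 -1.63 az/row 0.0 tilt z [-0.002  0.001 -1.   ]
[14.4, 5.1, 5.7],[14.4, 5.1, 5.7],[14.4, 5.1, 5.7],[14.4, 5.1, 5.7],[14.4, 5.1, 5.7],
t: 23.3
ee_pos: [496.7, -261.2, 168.8]
orientation: [0.697, 3.063, -0.0]
ft_force: [-0.2, 0.9, -0.5]
width: 19.1
grasp_force: 29.9
```

```bash
python3 -m pendant '{"grip":[-1,-1,-1,-1,-1,-1,-1,-1],"linear":[[10,3.4,0],[17,6,5],[17,6,8],[17,6,8],[9,3,5],[4,1.3,3],[0,0,0],[0,0,0]],"angular":[[0,0,0],[0,0,0],[0,0,0],[0,0,0],[0,0,0],[0,0,0],[0,0,0],[0,0,0]]}'
python3 - <<'E'
from h import *
plan([441,-206,76],None,5,ctrl.get_obs())
E
```

```text
t: 23.97
ee_pos: [441.6, -206.3, 140.4]
orientation: [0.697, 3.062, -0.0]
ft_force: [0.8, 0.3, -0.6]
width: 18.9
grasp_force: 29.9
yaw0 2.694 dyaw 0 joint6 -1.58 az/row 0.0 tilt z [ 0.001 -0.001 -1.   ]
[0.1, 0.0, 12.9],[0.1, 0.0, 12.9],[0.1, 0.0, 12.9],[0.1, 0.0, 12.9],[0.1, 0.0, 12.9],
```

```bash
python3 -m pendant '{"grip":[-1,-1,-1,-1,-1,-1,-1,-1],"linear":[[0,0,8],[0,0,16],[0,0,18],[0,0,14],[0,0,6],[0,0,3],[0,0,2],[0,0,0]],"angular":[[0,0,0],[0,0,0],[0,0,0],[0,0,0],[0,0,0],[0,0,0],[0,0,0],[0,0,0]]}'
```

```text
t: 24.63
ee_pos: [441.1, -206.0, 73.3]
orientation: [0.697, 3.063, -0.0]
ft_force: [-0.5, -0.1, -1.7]
width: 19.1
grasp_force: 29.9
```

```bash
python3 -m pendant '{"grip":[-1,-1,-1],"linear":[[0,0,1],[0,0,1],[0,0,0]],"angular":[[0,0,0],[0,0,0],[0,0,0]]}'
```

```text
t: 24.88
ee_pos: [441.0, -205.9, 71.5]
orientation: [0.697, 3.062, -0.0]
ft_force: [-0.7, -0.4, -0.4]
width: 19.2
grasp_force: 29.9
```

```bash
python3 -m pendant '{"grip":[-1,-1,-1],"linear":[[0,0,1],[0,0,1],[0,0,0]],"angular":[[0,0,0],[0,0,0],[0,0,0]]}'
```

```text
t: 25.13
ee_pos: [442.4, -206.7, 70.8]
orientation: [0.696, 3.06, -0.002]
ft_force: [-1.2, -0.2, 14.1]
width: 19.1
grasp_force: 30.0
```

Inked: 14 N on the pad. Now up and over to the column.

```bash
python3 -m pendant '{"grip":[-1,-1,-1,-1,-1,-1,-1,-1,-1],"linear":[[0,0,-6],[0,0,-15],[0,0,-25],[0,0,-28],[0,0,-28],[0,0,-28],[0,0,-25],[0,0,-15],[0,0,-4]],"angular":[[0,0,0],[0,0,0],[0,0,0],[0,0,0],[0,0,0],[0,0,0],[0,0,0],[0,0,0],[0,0,0]]}'
python3 -m pendant '{"grip":[-1,-1,-1,-1,-1,-1,-1,-1,-1,-1,-1,-1],"linear":[[-2.5,12,0],[-5,24,0],[-5.5,27,0],[-5.5,27,0],[-5.5,27,0],[-5.5,27,0],[-5.5,27,0],[-5.5,27,0],[-5,24,0],[-2.5,12,0],[-1,5,0],[0,0,0]],"angular":[[0,0,0],[0,0,0],[0,0,0],[0,0,0],[0,0,0],[0,0,0],[0,0,0],[0,0,0],[0,0,0],[0,0,0],[0,0,0],[0,0,0]]}'
python3 - <<'E'
from h import *
plan([589,-11,210],None,1,ctrl.get_obs())
E
```

```text
t: 25.88
ee_pos: [442.0, -206.4, 246.3]
orientation: [0.696, 3.058, -0.002]
ft_force: [0.2, -0.1, -0.7]
width: 18.7
grasp_force: 29.9
t: 26.88
ee_pos: [588.0, -10.6, 241.8]
orientation: [-0.695, -3.062, 0.001]
ft_force: [0.7, 0.5, -1.1]
width: 19.0
grasp_force: 29.9
yaw0 2.695 dyaw 0 joint6 -1.16 az/row 0.0 tilt z [-0.002  0.    -1.   ]
[-1.1, 0.1, 31.8],
```

Contact is expected near TCP z = 145 + 59 = 204.

```bash
python3 -m pendant '{"grip":[-1,-1,-1,-1,-1,-1,-1],"linear":[[-0.5,0,8],[0,0,12],[0,0,8],[0,0,4],[0,0,2],[0,0,1],[0,0,0]],"angular":[[0,0,0],[0,0,0],[0,0,0],[0,0,0],[0,0,0],[0,0,0],[0,0,0]]}'
```

```text
t: 27.47
ee_pos: [588.7, -12.0, 208.1]
orientation: [-0.698, -3.063, 0.0]
ft_force: [0.3, -0.3, -1.1]
width: 18.7
grasp_force: 29.9
```

```bash
python3 -m pendant '{"grip":[-1,-1,-1,-1],"linear":[[0,0,1.5],[0,0,1],[0,0,1],[0,0,0]],"angular":[[0,0,0],[0,0,0],[0,0,0],[0,0,0]]}'
```

```text
t: 27.8
ee_pos: [588.8, -11.7, 204.7]
orientation: [0.697, 3.063, 0.0]
ft_force: [0.4, 0.1, -1.0]
width: 19.2
grasp_force: 29.9
```

```bash
python3 -m pendant '{"grip":[-1,-1,-1],"linear":[[0,0,1],[0,0,0.6],[0,0,0]],"angular":[[0,0,0],[0,0,0],[0,0,0]]}'
```

```text
t: 28.05
ee_pos: [589.5, -11.8, 204.0]
orientation: [0.697, 3.062, 0.0]
ft_force: [-0.1, -0.0, 3.7]
width: 19.0
grasp_force: 30.0
```

Contact at about 4.7 N. I'll hold briefly, lift, and carry the dauber back to where it was taken, TCP (576.4,-348.1).

```bash
python3 -m pendant '{"grip":[-1,-1,-1,-1,-1,-1,-1],"linear":[[0,0,0.3],[0,0,0],[0,0,-5],[0,0,-12],[0,0,-12],[0,0,-5],[0,0,0]],"angular":[[0,0,0],[0,0,0],[0,0,0],[0,0,0],[0,0,0],[0,0,0],[0,0,0]]}'
python3 - <<'E'
from h import *
plan([574,-348,200],None,12,ctrl.get_obs())
E
```

```text
t: 28.63
ee_pos: [590.0, -11.7, 239.0]
orientation: [0.696, 3.06, 0.001]
ft_force: [-0.0, 0.2, -0.4]
width: 18.9
grasp_force: 29.9
yaw0 2.694 dyaw 0 joint6 -1.16 az/row 0.0 tilt z [ 0.004 -0.    -1.   ]
[-10.9, -25.8, 3.3],[-10.9, -25.8, 3.3],[-10.9, -25.8, 3.3],[-10.9, -25.8, 3.3],[-10.9, -25.8, 3.3],[-10.9, -25.8, 3.3],[-10.9, -25.8, 3.3],[-10.9, -25.8, 3.3],[-10.9, -25.8, 3.3],[-10.9, -25.8, 3.3],[-10.9, -25.8, 3.3],[-10.9, -25.8, 3.3],
```

```bash
python3 -m pendant '{"grip":[-1,-1,-1,-1,-1,-1,-1,-1,-1,-1,-1,-1],"linear":[[-5,-12,0],[-11,-26,0],[-13,-31,0],[-13,-31,0],[-13,-31,0],[-13,-31,4],[-13,-31,6],[-13,-31,8],[-13,-31,8],[-12,-28,8],[-8,-18,6],[-4,-9,0]],"angular":[[0,0,0],[0,0,0],[0,0,0],[0,0,0],[0,0,0],[0,0,0],[0,0,0],[0,0,0],[0,0,0],[0,0,0],[0,0,0],[0,0,0]]}'
python3 -m pendant '{"grip":[-1],"linear":[[0,0,0]],"angular":[[0,0,0]]}'
python3 - <<'E'
from h import *
plan([574,-348,70],None,6,ctrl.get_obs())
E
```

```text
t: 29.63
ee_pos: [570.6, -350.7, 194.4]
orientation: [-0.7, -3.059, -0.001]
ft_force: [-0.8, 0.5, -0.4]
width: 19.0
grasp_force: 29.9
t: 29.72
ee_pos: [571.5, -350.1, 195.7]
orientation: [-0.701, -3.061, -0.0]
ft_force: [-0.8, 0.2, -0.1]
width: 19.4
grasp_force: 29.9
yaw0 2.691 dyaw 0 joint6 -1.69 az/row 0.0 tilt z [-0.001  0.001 -1.   ]
[-0.2, 0.5, 20.9],[-0.2, 0.5, 20.9],[-0.2, 0.5, 20.9],[-0.2, 0.5, 20.9],[-0.2, 0.5, 20.9],[-0.2, 0.5, 20.9],
```

```bash
python3 -m pendant '{"grip":[-1,-1,-1,-1,-1,-1,-1,-1,-1,-1],"linear":[[0,0,8],[0,0,18],[0,0,24],[0,0,26],[0,0,24],[0,0,15],[0,0,8],[0,0,4],[0,0,2],[0,0,0]],"angular":[[0,0,0],[0,0,0],[0,0,0],[0,0,0],[0,0,0],[0,0,0],[0,0,0],[0,0,0],[0,0,0],[0,0,0]]}'
```

```text
t: 30.55
ee_pos: [573.3, -347.6, 68.4]
orientation: [0.696, 3.062, -0.0]
ft_force: [0.5, -0.2, -0.3]
width: 19.1
grasp_force: 29.9
```

```bash
python3 -m pendant '{"grip":[-1,-1,-1],"linear":[[0,0,1],[0,0,1],[0,0,0]],"angular":[[0,0,0],[0,0,0],[0,0,0]]}'
```

```text
t: 30.8
ee_pos: [573.0, -348.1, 66.5]
orientation: [0.697, 3.062, -0.001]
ft_force: [0.1, 0.2, -0.8]
width: 19.3
grasp_force: 29.9
```

```bash
python3 -m pendant '{"grip":[-1,-1,-1,-1],"linear":[[0,0,1.5],[0,0,1],[0,0,1],[0,0,0]],"angular":[[0,0,0],[0,0,0],[0,0,0],[0,0,0]]}'
```

```text
t: 31.13
ee_pos: [573.3, -348.3, 63.0]
orientation: [0.697, 3.062, -0.001]
ft_force: [-0.7, -0.3, 4.3]
width: 19.2
grasp_force: 30.0
```

Touching the dish floor (about 5 N). Release and retreat straight up.

```bash
python3 -m pendant '{"grip":[-0.4,0,0.5,1,1,1,1,1,1,1,1,1],"linear":[[0,0,0],[0,0,0],[0,0,0],[0,0,0],[0,0,0],[0,0,-8],[0,0,-18],[0,0,-25],[0,0,-28],[0,0,-28],[0,0,-25],[0,0,-10]],"angular":[[0,0,0],[0,0,0],[0,0,0],[0,0,0],[0,0,0],[0,0,0],[0,0,0],[0,0,0],[0,0,0],[0,0,0],[0,0,0],[0,0,0]]}'
python3 -m pendant '{"grip":[1,1,1,1,1,1],"linear":[[10,-10,-5],[20,-20,-5],[20,-20,-5],[20,-20,-5],[10,-10,0],[0,0,0]],"angular":[[0,0,0],[0,0,0],[0,0,0],[0,0,0],[0,0,0],[0,0,0]]}'
python3 - <<'E'
from h import *
o=ctrl.get_obs();c=cam('top')
im=ctrl.get_image('top');cv2.imwrite('pics/end.png',im[...,::-1])
print(proj(c,[[573,-348,114],[573,-348,34]]).round(1).tolist())
m=brown(im);cs=cam('side');s=ctrl.get_image('side');ms=brown(s)
k=[cv2.boundingRect(q) for q in cv2.findContours(m[180:215,375:410].copy(),0,1)[0]];print('top dauber',[(x+375,y+180,w,h) for x,y,w,h in k])
print('side exp',proj(cs,[[573,-348,114],[573,-348,20]]).round().tolist(),[ (x+340,y+130,w,h) for x,y,w,h in map(cv2.boundingRect,cv2.findContours(ms[130:200,340:390].copy(),0,1)[0])])
s0=brown(cv2.imread('pics/side0.png')[...,::-1].copy());print([ (x+340,y+130,w,h) for x,y,w,h in map(cv2.boundingRect,cv2.findContours(s0[130:200,340:390].copy(),0,1)[0])])
# column in top & side
x,y,w,h=cv2.boundingRect(m[160:225,250:310]);print('col top',x+250,y+160,w,h,'side',cv2.boundingRect(ms[120:270,260:350]))
for z,L,W in((145,84,54),(60,130,90)):
    u=np.array([np.cos(.392),np.sin(.392)]);v=np.array([-u[1],u[0]]);P=[[*(np.array([589,-11])+a*L/2*u+b*W/2*v),z] for a in(-1,1) for b in(-1,1)]
    print(z,'exp top',proj(c,P).round().tolist(),'side',proj(cs,P).round().tolist())
E
```

```text
t: 32.13
ee_pos: [574.4, -348.9, 209.0]
orientation: [0.696, 3.058, -0.003]
ft_force: [0.2, -1.1, 1.0]
width: 87.7
grasp_force: 0.0
t: 32.63
ee_pos: [462.5, -385.9, 223.3]
orientation: [-0.701, -3.06, -0.001]
ft_force: [-0.1, -1.0, 0.1]
width: 88.0
grasp_force: 0.0
[[392.7, 196.4], [387.2, 199.9]]
top dauber [(383, 193, 14, 12)]
side exp [[367.0, 147.0], [364.0, 174.0]] [(359, 146, 10, 31)]
[(358, 146, 10, 31)]
col top 261 168 41 49 side (21, 66, 55, 67)
145 exp top [[292.0, 196.0], [275.0, 203.0], [282.0, 170.0], [265.0, 176.0]] side [[327.0, 188.0], [326.0, 200.0], [293.0, 186.0], [290.0, 198.0]]
60 exp top [[301.0, 205.0], [274.0, 216.0], [287.0, 166.0], [259.0, 176.0]] side [[336.0, 212.0], [334.0, 234.0], [285.0, 209.0], [280.0, 231.0]]
```

The dauber's silhouette matches its original upright one, and the column's outline matches a height of 145 mm. Handing in.

```bash
python3 -c "
from workcell import ctrl
print(ctrl.close_job())"
```

```text
the job is handed in; nothing more can be done
None
```

I handed the job in at about 33 s with the column stacked (each carton within about 2 mm of centre), the dauber inked and dabbed, and stood upright back in its dish. I don't have the verdict. One oddity: on the first try the fingers closed straight through the small carton with no contact force, a simulator glitch; I opened and regripped about 6 mm lower, and it held normally.

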